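# Lock the idling shaft turner with its pin

### The job

The wheel of the shaft turner idles round on its slip clutch; lock it with the lock pin from the wooden stand. Put the pin down through the slot in the bracket and let its tip drag lightly on the running wheel until the wheel only creeps, so that the hole comes to rest under the slot; do not let the hole run under the pressing pin while the wheel is still going fast. Then push the pin gently fully home and let go of it, leaving the wheel locked, and never press hard or disturb the things around.

Things in the scene. Friction and masses are not known exactly. Their poses are not given: they have to be found in the camera images.
- slot (a point): Centre of the slot at the top face of the fixed aluminium bracket that reaches over the wheel's rim, 72 mm above the bench. The slot goes straight down through the 12 mm thick arm (44 mm wide along y); it is 22 mm long along this frame's x, which points to the axle 60 mm away, and 15 mm wide along y, the way the wheel moves. z is up. The wheel's face is 20 mm below this point. The bracket has a like slot below the wheel, for the tip.
- wheel_hole (a point): Centre of the only hole in the wheel, at its upper face, 60 mm from the axle. It goes through the 12 mm thick wheel, 17 mm wide in the direction of motion and 22 mm long radially, and passes right under the slot once a turn. This frame turns with the wheel, z up.
- wheel (a joint): Turning angle of the wheel, rad, growing without end (counter-clockwise from above). The hole is right under the slot at 0 and each multiple of 2 pi. The clutch drives it all the time with 0.15 N m: 3 rad/s untouched, in proportion slower the harder something drags, stopped by a tip pressing down with about 4 N (3.4 to 5.3) at the hole's radius; up to speed again 0.2 s after letting go.
- pin_grip (a point): Centre of the black flat-sided head of the loose steel lock pin (90 g), upright in its stand. The head is 30 mm along this frame's x, 16 mm along y (pinch these faces), 38 mm high; z is up the pin. Its round collar, 26 mm across, 4 mm thick, has its underside 23 mm below this point; it rests on the stand, and on the bracket when home. Below it the shank: 12 mm diameter, 52 mm long.
- pin_tip (a point): Centre of the pin's lower end, 75 mm straight below pin_grip; the tip has a 2 mm chamfer.
- pin_stand: Wooden block 75 x 75 x 60 mm fixed to the bench, in whose round 15.5 mm hole, 58 mm deep, the lock pin stands. Origin: centre of its underside.
- epoxy_bottle: Bystander: standing white bottle with blue cap, 42 mm across, 115 mm high; origin at its underside. To be left alone.
- sanding_block: Bystander: tan sanding block 58 x 105 x 35 mm lying on the bench; origin at its underside. To be left alone.
- screwdriver: Bystander: screwdriver with red handle, 195 mm long, 26 mm high, lying on the bench; origin at its underside. To be left alone.
- tape_roll: Bystander: amber roll of tape, 97 mm across, 24 mm high, lying flat; origin at its underside. To be left alone.
- lock_pin: The lock pin as a whole; origin on its axis at the collar's underside, 23 mm below pin_grip.
- turner: Shaft turner fixed to the bench: base plate, bracket and a flat steel wheel 176 mm across, its face 52 mm above the bench, hub nut 12 mm higher. The wheel's spindle is sprung: under pressure the wheel sinks, from 0.5 N at 0.7 N per mm, to a hard stop after 10 mm, and rises again. Origin: on the axle at bench level; x points from slot to axle, z up.
Things that resemble listed ones, but are neither listed nor needed, are in the scene too. What is meant by the lock_pin is not orange, and is the larger of those in its own colour.

How it is judged:
On the way, in this order (a step that is already met when the one before it is completed fails the run):
1. the pin's tip, through the slot, drags on the wheel's face (over 0.8 N) and keeps the wheel below 0.8 rad/s for 0.25 s, not yet in the hole (contact force between lock_pin and turner above 0.8 N and velocity of joint wheel below 0.8 rad/s and z of pin_tip in the frame of wheel_hole above -0.0025 m and horizontal distance between pin_tip and slot below 0.008 m and z of pin_tip in the frame of slot below -0.014 m), for 0.25 s.
2. the pin's tip is right through the wheel's hole (z of pin_tip in the frame of wheel_hole below -0.012 m and horizontal distance between pin_tip and wheel_hole below 0.01 m and horizontal distance between pin_tip and slot below 0.008 m), for 0.2 s.
At the end, for the whole second after the job is handed in: The pin stands upright (within 0.1 rad) through slot and wheel hole, its collar down on the bracket within 3 mm, released and at rest; the wheel stands still (below 0.05 rad/s) (all of step 2 and z of pin_tip in the frame of slot below -0.049 m and angle between pin_grip's own z axis and vertical below 0.1 rad and velocity of joint wheel between -0.05 and 0.05 rad/s and linear speed of lock_pin below 0.02 m/s and contact force between lock_pin and the fingers below 0.1 N); the robot touches nothing.
It fails at once if the hole runs in or out under the pressing pin faster than 0.8 rad/s: the tip is on the wheel's face with over 0.5 N, 8 to 18 mm from the hole's centre, while the wheel is faster than that (z of pin_tip in the frame of wheel_hole between -0.003 and 0.001 m and horizontal distance between pin_tip and wheel_hole between 0.008 and 0.018 m and contact force between lock_pin and turner above 0.5 N and velocity of joint wheel above 0.8 rad/s).
It fails at once if the pin is pressed against the wheel or the bracket with more than 30 N (contact force between lock_pin and turner above 30 N).
It fails at once if the robot itself presses on the turner or its wheel with more than 10 N (contact force between any of the arm, the fingers and turner above 10 N).
It fails at once if a bystander is moved more than 20 mm (distance of any of epoxy_bottle, sanding_block, screwdriver, tape_roll from where it was at the start of the episode above 0.02 m).
It also fails if it takes over 64 s, if anything falls off the work surface, if the arm or the gripper's body presses on something with over 40 N, if the wrist force passes 120 N, or if a joint passes its speed limit or range.

### The arm

A 6-joint arm with a two-finger parallel gripper is mounted at the origin on a cart in front of the work surface, level with it; the furniture and walls round the work are solid. World frame = base frame: x ahead of the robot, y to its left, z up, the work surface at z = 0. Lengths are in m, angles in rad, forces in N, time in s.
With the tool pointing down it reaches from about 0.3 to 0.75 m from the base axis. Payload 8.5 kg.
Tool frame: the origin (TCP) lies at the very end of the fingers, on their centre line; the grasp point (between the pads) lies 19 mm behind it; z points along the fingers, y is the direction in which the jaws open and shut (so a half turn about z gives the same grasp; the last joint's range is limited). The gripper opens to 88 mm and grips with 3 to 60 N. Pads are 18 mm wide; open, the fingers measure 123 mm over their backs; the gripper's body (75 mm by 187 mm) begins 45 mm behind the grasp point.
Start: joints at [1.116, 0.381, 1.297, -0, 1.464, -0.215], TCP at [0.131, 0.534, 0.239] pointing down, gripper open.
Joint ranges: [-3.11, 3.11], [-0.89, 2.33], [0.22, 2.48], [-1.42, 4.56], [0.17, 2.85], [-2.88, 2.88]. Speed limits (rad/s): [2.39, 2.39, 3.14, 3.14, 3.14, 3.14].

### API

Orientations are given as a 3x3 rotation matrix whose columns are the frame's x, y, z axes.
In Python, from workcell import bot gives the robot as it stands. The module is installed in compiled form; this text tells all that it offers.
- The arm moves only by the tool drive_tool, never from a script. Its arguments are lists of equal length, an entry for each row: "gripper": the closure, from 0 (fully open) to 1 (shut); "slide": the shift along the tool's x, y, z in units of 25 mm (1.0 is 25 mm), a list of three; "dr": the turn, a rotation vector about the tool's x, y, z in rad, a list of three. A call has 1 to 12 rows; each row is the pose to reach, as a shift and turn from the pose commanded when the call began, along the tool's axes at that moment; what a row does not reach only later rows make up. A row lasts 1/12 s, in which the tool goes at most 41.7 mm and 7.16 degrees, less where a joint would pass 70% of its speed; a pose out of reach is approached as far as the arm can. A call with a gripper value outside its range is refused whole. The fingers move at their own pace and stop on an object; "grip_force" is the grip in N (left out, the last holds). Time passes only in rows, so rows that repeat a pose let the fingers close. It gives the time, the measured TCP pose, the force and the opening at its end, in the units of the state.
- bot.get_state(): the state, without advancing time (a new reading comes with each control period).
- bot.camera(name): name is "scene" or "top"; returns a dict with "frame" (384x512x3 uint8, blue, green, red), "range_z" (384x512 float32, m along the optical axis (not along the pixel's ray), 0 where there is no reading), "vfov" (degrees; the focal length in pixels is half the picture's height over the tangent of half this angle, whatever the lens; pixels are square), "cx", "cy" (the principal point, pixels), "position" and "orientation" of the camera in the world. Camera axes: x right, y down, z forward; pixel columns grow to the right and rows downward; lengths in m; the calibration is good to about 2 mm. A picture is of the moment at which its call begins.
- bot.close_job(): hands the job in, once; it reports no verdict.
The state is a dict: "clock": time; "q": joint angles; "dq": joint speeds; "joint_torque": joint torques, N m; "position": TCP position; "orientation": TCP orientation; "contact_force": force on the tool from outside, world axes, zero at the start; "wrist_torque": the same for the moment, N m; "gripper_width": finger opening in m.
Only numpy, scipy, OpenCV 4.12 (cv2) and the standard library are available. Lean on these libraries where they do the work, as an engineer would, in place of code of your own. Each camera call takes 0.05 s, during which the arm holds its last target. There are 200 camera calls.

## Working session

There is one attempt and no reset: what is moved stays moved. The work goes in short steps, Python scripts to look and compute and a tool call to move; the robot and the scene stay as the last step left them, time stands still between calls to the robot, and variables do not carry over. Pictures are saved under pics/ and viewed, about 8 in all and at most 12, crops included, and the job is handed in when it is done.

Besides the shell and the picture viewer there is one more tool, called as name(argument=value, ...) on one line, values as JSON. drive_tool: Moves the arm, as the interface text tells. Its arguments: {"type":"object","properties":{"gripper":{"type":"array"},"slide":{"type":"array"},"dr":{"type":"array"},"grip_force":{"type":"number"}},"required":["gripper","slide","dr"]}

```bash
mkdir -p pics
cat > h.py <<'E'
import numpy as np, cv2
from workcell import bot
def cam(n):
    c=bot.camera(n); f=c["frame"].shape[0]/2/np.tan(np.radians(c["vfov"])/2)
    z=c["range_z"]; v,u=np.mgrid[:z.shape[0],:z.shape[1]]
    P=np.stack([(u-c["cx"])/f*z,(v-c["cy"])/f*z,z],-1)@np.array(c["orientation"]).T+np.array(c["position"])
    P[z==0]=np.nan
    return c,P
E
python3 - <<'E'
from h import *
for n in("top","scene"):
    c,P=cam(n); cv2.imwrite(f"pics/{n}0.png",c["frame"]); np.save(f"{n}0.npy",P); np.save(f"{n}0f.npy",c["frame"]); print(n,c["position"],c["vfov"],c["cx"],c["cy"],np.round(c["orientation"],3).tolist())
s=bot.get_state()
for k in s: print(k,np.round(s[k],4).tolist())
E
```

```text
top [ 0.3421774  -0.01896005  0.9895463 ] 57.30513245569537 258.11506703409736 193.77077117877133 [[-0.015, -0.982, 0.189], [-1.0, 0.019, 0.016], [-0.019, -0.189, -0.982]]
scene [ 0.1281989  -0.44498121  0.75576167] 56.7243608880705 254.611143235723 189.77959965170203 [[0.754, -0.487, 0.441], [-0.657, -0.569, 0.494], [0.01, -0.662, -0.749]]
clock 0.1
q [1.1157, 0.3811, 1.2982, 0.0, 1.4636, -0.2153]
dq [-0.0012, -0.0035, -0.0018, -0.0014, 0.0004, -0.0009]
joint_torque [0.0047, -43.8648, -22.491, 0.0715, 0.0342, -0.0]
position [0.1305, 0.534, 0.2382]
orientation [[-0.9714, 0.2375, -0.0006], [0.2375, 0.9714, -0.0011], [0.0003, -0.0012, -1.0]]
contact_force [-0.7985, -0.4194, -0.3371]
wrist_torque [0.0451, 0.0156, 0.0206]
gripper_width 0.0878
```

View pics/top0.png

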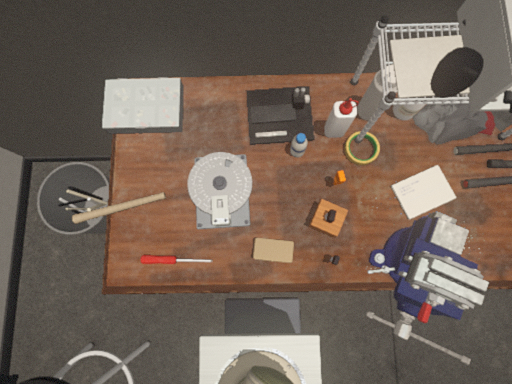

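View pics/scene0.png

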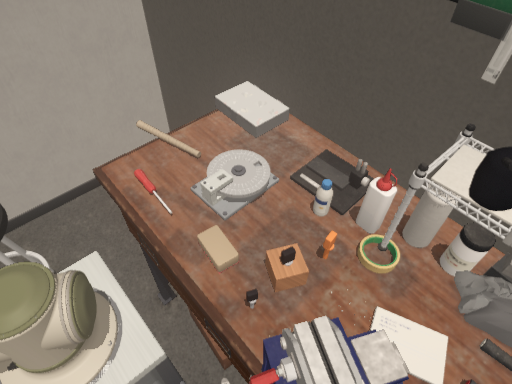

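The top view shows the wheel at (220,183) with the bracket and slot near (220,208). The pin candidates are:
- The black head in the wooden stand, (331,216).
- The orange pin, (341,177).
- A small black pin lying down, (331,259).
- A small dark thing, (330,181).

The one in the stand fits, being black, larger and upright in wood. I'll confirm it in a crop.

Run:
```python
from h import *
f=np.load("top0f.npy");P=np.load("top0.npy")
fs=np.load("scene0f.npy");S=np.load("scene0.npy")
a=cv2.resize(f[160:275,180:350],None,fx=4.6,fy=4.6,interpolation=cv2.INTER_CUBIC)
cv2.imwrite("pics/crop.png",a[:590,:790])
b=cv2.resize(fs[140:310,180:350],None,fx=3.5,fy=3.5,interpolation=cv2.INTER_CUBIC); cv2.imwrite("pics/crops.png",b)
for n,(Q) in(("top",P),("scene",S)):
    # heads: points with z in .09-.13 near stand
    x,y,z=Q[...,0],Q[...,1],Q[...,2]
    for lo,hi in((.005,.02),(.045,.056),(.056,.062),(.068,.076),(.08,.2)):
        m=(z>lo)&(z<hi)&(x>.1)&(x<.6)&(abs(y)<.35)
        k,l,st,ce=cv2.connectedComponentsWithStats(m.astype(np.uint8))
        for i in range(1,k):
            if st[i,4]>25: 
                q=Q[l==i]; r=cv2.minAreaRect((q[:,:2]*1000).astype(np.float32))
                print(n,lo,ce[i].round(1),st[i,4],np.median(q,0).round(4),"rect",np.round(r[0],1),np.round(r[1],1),round(r[2],1))
```

```text
top 0.005 [224.8 217.7] 661 [0.4622 0.0707 0.0155] rect [473.9  96.2] [ 73.  149.5] 4.1
top 0.005 [141.6 203.4] 26 [0.5087 0.3253 0.0175] rect [508.6 326.7] [ 4.8 44.6] 14.5
top 0.005 [377.6 256.7] 199 [ 0.3516 -0.3222  0.0168] rect [ 354.2 -325.1] [46.  62.7] 86.5
top 0.005 [193.6 260. ] 91 [0.3491 0.1727 0.0158] rect [348.5 181.9] [ 10.4 112. ] 2.1
top 0.005 [259.5 353.9] 174 [1.049e-01 1.000e-04 1.020e-02] rect [106.4  -1. ] [104.3  12.7] 89.9
top 0.045 [219.8 186.3] 2059 [0.5458 0.1005 0.0526] rect [536.2 100.9] [127.9 176.1] 0.4
top 0.045 [220. 203.] 34 [0.4993 0.1003 0.0531] rect [499.3 100.2] [17.6 11.3] 0.7
top 0.056 [219.6 182.6] 91 [0.5527 0.1023 0.0581] rect [556.5 101.1] [39.6 38.2] 62.0
top 0.056 [329.1 217.4] 541 [ 0.4525 -0.1885  0.0603] rect [ 455.8 -191.7] [75.4 75.6] 64.5
top 0.068 [220.2 209.9] 422 [0.4767 0.0975 0.0724] rect [479.5  97.4] [76.1 44.3] 2.9
top 0.068 [336.3 259.5] 45 [ 0.3453 -0.2005  0.0733] rect [ 344.4 -201.2] [11.6 22.5] 68.4
top 0.08 [341.1 175.7] 83 [ 0.5583 -0.2214  0.0935] rect [ 559.9 -222.6] [29.8 16.5] 10.2
top 0.08 [331.7 215.2] 91 [ 0.45
[... 1186 characters left out ...]
59 -0.1988  0.06  ] rect [ 454.1 -190.2] [77.2 75.8] 65.3
scene 0.068 [215.7 180.3] 363 [0.473  0.0969 0.072 ] rect [477.4  98.4] [76.8 46. ] 3.2
scene 0.068 [286.5 260.4] 26 [ 0.446  -0.1956  0.0715] rect [ 449.8 -195.7] [11.3 31.2] 52.6
scene 0.068 [251.6 292.3] 65 [ 0.3421 -0.2014  0.0721] rect [ 342.2 -200.6] [12.2 22.1] 70.4
scene 0.08 [330.2 237.2] 108 [ 0.5537 -0.2238  0.093 ] rect [ 557.2 -222.4] [30.4 16. ] 10.6
scene 0.08 [287.6 253. ] 153 [ 0.4509 -0.1935  0.1006] rect [ 452.9 -191.1] [16.2 30.4] 75.1
scene 0.08 [ 86.4 280.2] 69 [ 0.1018 -0.0074  0.1435] rect [101.9  -2.3] [38.3  3.6] 89.5
scene 0.08 [271.9 351.9] 616 [ 0.2698 -0.3326  0.1769] rect [ 266.5 -339. ] [69.2 38. ] 40.2
```

View pics/crop.png

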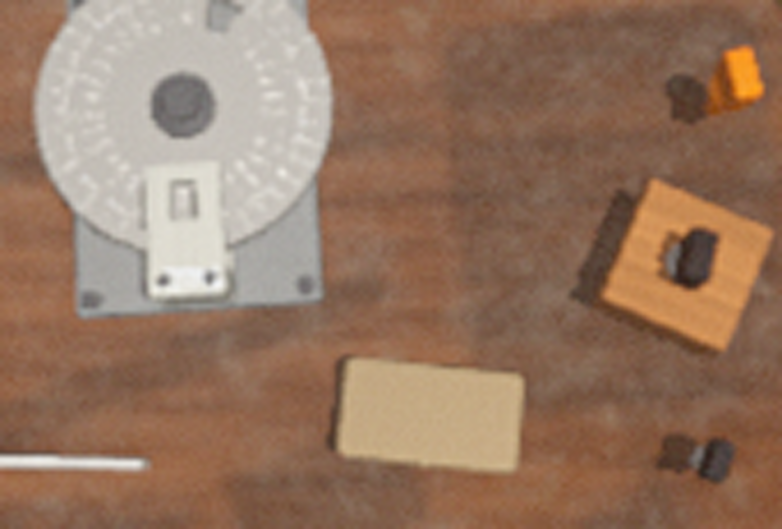

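View pics/crops.png

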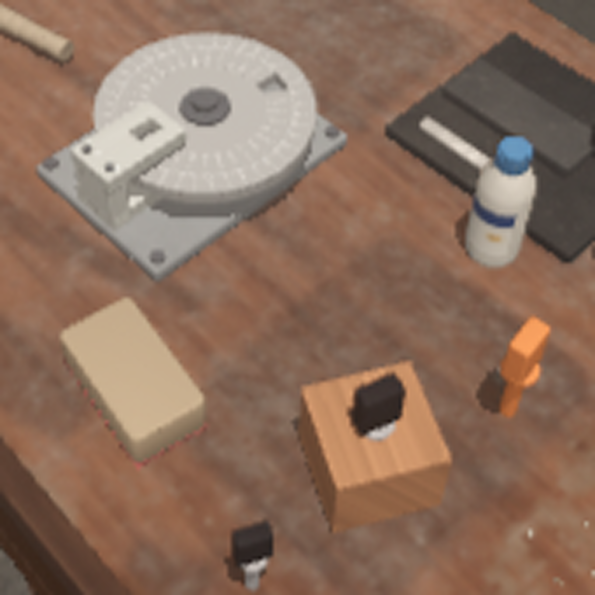

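```bash
cat >> h.py <<'E'
def ray(c,uv,z):
    f=c["frame"].shape[0]/2/np.tan(np.radians(c["vfov"])/2); uv=np.atleast_2d(uv)
    d=np.c_[(uv[:,0]-c["cx"])/f,(uv[:,1]-c["cy"])/f,np.ones(len(uv))]@np.array(c["orientation"]).T
    p=np.array(c["position"]); return (p+d*((z-p[2])/d[:,2])[:,None])[:,:2]
E
python3 - <<'E'
from h import *
for n in("top","scene"):
    c,Q=cam(n); x,y,z=Q[...,0],Q[...,1],Q[...,2]
    m=((abs(z-.0722)<.006)&(x>.42)&(x<.54)&(y>.06)&(y<.14)).astype(np.uint8)
    cs,h=cv2.findContours(m,cv2.RETR_CCOMP,cv2.CHAIN_APPROX_NONE)
    for ct,hh in zip(cs,h[0]):
        if len(ct)>8:
            w=ray(c,ct[:,0].astype(float),.072)*1000; r=cv2.minAreaRect(w.astype(np.float32)); print(n,"hole" if hh[3]>=0 else "outer",np.round(r[0],1),np.round(r[1],1),round(r[2],1))
    # grey-level slot by upsampled crop
    u0,v0=(212,196) if n=="top" else (203,170)
    g=cv2.cvtColor(c["frame"],cv2.COLOR_BGR2GRAY); print(g[v0:v0+20,u0:u0+20] if n=="top" else g[v0:v0+16,u0:u0+26])
    p=Q[(z>.096)&(z<.108)&(abs(x-.455)<.03)&(abs(y+.191)<.03)]; r=cv2.minAreaRect((p[:,:2]*1000).astype(np.float32)); print("pin",len(p),np.round(r[0],1),np.round(r[1],1),round(r[2],1),p.mean(0).round(4))
    p=Q[(z>.050)&(z<.055)&(np.hypot(x-.556,y-.1)<.1)&(x>.5)]; hull=cv2.convexHull((p[:,:2]*1000).astype(np.float32)); print("wheel",cv2.minEnclosingCircle(hull))
    p=Q[(z>.06)&(z<.067)&(np.hypot(x-.556,y-.1)<.03)]; print("nut",len(p),p.mean(0).round(4))
    print("baseplate")
    m=((z<.02)&(z>.006)&(abs(x-.48)<.16)&(abs(y-.1)<.1)); 
    r=cv2.minAreaRect((Q[m][:,:2]*1000).astype(np.float32)); print(np.round(r[0],1),np.round(r[1],1),round(r[2],1))
E
```

```text
top outer [479.5  97.1] [76.5 44.8] 2.8
top hole [497.3  97.7] [24.4 16. ] 0.2
[[209 210 214 215 213 215 214 215 215 217 216 220 218 220 221 208 188 201
  209 203]
 [213 216 219 220 220 220 219 219 219 217 219 220 218 219 220 204 184 196
  206 211]
 [215 214 217 218 220 217 212 213 219 214 215 220 221 219 217 205 185 197
  197 204]
 [214 216 220 219 207 182 170 166 168 163 193 218 219 219 221 210 197 201
  195 196]
 [213 216 220 218 204 181 192 185 181 188 202 218 220 218 220 211 202 207
  195 192]
 [212 217 217 220 203 188 208 196 196 187 184 215 219 220 220 207 193 201
  195 195]
 [216 215 220 220 205 188 205 193 197 180 167 213 220 221 220 205 185 199
  200 196]
 [215 216 219 222 202 186 206 195 195 177 164 210 221 219 219 205 185 198
  202 198]
 [213 216 218 222 206 188 206 194 196 175 161 207 220 219 221 206 181 192
  198 197]
 [215 217 218 222 203 185 200 195 196 176 155 206 220 220 221 213 196 201
  204 198]
 [216 217 220 223 205 180 193 196 194 169 157 202 220 220 220 211 204 204
  203 199]
 [215 218 218 221 210 184 191 196 201 192 191 210 220 221 219 211 195 190
  199 199]
 
[... 2217 characters left out ...]
 214 214 214 214 215 212
  215 215 215 215 215 197 165 150]
 [164 121 115 191 213 215 215 214 214 214 214 214 215 214 215 215 215 215
  215 215 215 198 178 163 150 149]
 [179 115 140 204 222 224 215 214 214 215 214 215 215 215 215 215 215 215
  215 215 197 165 149 149 149 140]
 [207 199 202 213 217 217 214 214 214 214 214 215 215 215 215 214 214 214
  198 171 161 150 149 140 131 126]
 [190 212 214 213 214 214 214 214 214 214 215 215 215 215 215 214 214 197
  157 144 147 149 134 125 173 184]]
pin 102 [ 453. -191.] [15.7 29.8] 77.3 [ 0.452  -0.1915  0.1012]
wheel ((554.9652099609375, 102.45026397705078), 89.53377532958984)
nut 44 [0.553  0.1007 0.0638]
baseplate
[490.5 104.9] [293.8 196.3] 1.9
```

The crops confirm the pin: black, in the wooden stand, full-size (30x16 mm head, top at z=0.102). The slot is at about (0.496, 0.097), 59 mm from the axle, which fits. The tool's y axis (76°) already matches the pinch direction. I'll move over the pin.

drive_tool(gripper=[0, 0, 0, 0, 0, 0, 0, 0, 0, 0, 0, 0], slide=[[-19.48, -25.1, 0], [-19.48, -25.1, 0], [-19.48, -25.1, 0], [-19.48, -25.1, 0], [-19.48, -25.1, 0], [-19.48, -25.1, 0], [-19.48, -25.1, 0], [-19.48, -25.1, 0], [-19.48, -25.1, 0], [-19.48, -25.1, 0], [-19.48, -25.1, 0], [-19.48, -25.1, 0]], dr=[[0, 0, 0], [0, 0, 0], [0, 0, 0], [0, 0, 0], [0, 0, 0], [0, 0, 0], [0, 0, 0], [0, 0, 0], [0, 0, 0], [0, 0, 0], [0, 0, 0], [0, 0, 0]])

```text
clock: 1.2
position: [0.3347, 0.0757, 0.239]
orientation: [[-0.971, 0.238, 0.001], [0.238, 0.971, -0.0], [-0.001, 0.0, -1.0]]
contact_force: [1.0, 0.4, 0.4]
gripper_width: 0.0884
```

drive_tool(gripper=[0, 0, 0, 0, 0, 0, 0, 0, 0, 0, 0, 0], slide=[[-7.19, -9.23, 0], [-7.19, -9.23, 0], [-7.19, -9.23, 0], [-7.19, -9.23, 0], [-7.19, -9.23, 0], [-7.19, -9.23, 0], [-7.19, -9.23, 0], [-7.19, -9.23, 0], [-7.19, -9.23, 1.5], [-7.19, -9.23, 3], [-7.19, -9.23, 3.6], [-7.19, -9.23, 3.6]], dr=[[0, 0, 0], [0, 0, 0], [0, 0, 0], [0, 0, 0], [0, 0, 0], [0, 0, 0], [0, 0, 0], [0, 0, 0], [0, 0, 0], [0, 0, 0], [0, 0, 0], [0, 0, 0]])

```text
clock: 2.2
position: [0.4529, -0.188, 0.1456]
orientation: [[-0.971, 0.238, -0.006], [0.238, 0.971, 0.004], [0.007, 0.003, -1.0]]
contact_force: [-0.6, -0.0, -0.2]
gripper_width: 0.088
```

Run:
```python
from h import *
s=bot.get_state(); print(s["position"],s["contact_force"])
ims=[]
for n in("top","scene"):
    c,P=cam(n); f=c["frame"]; r=f[160:260,270:390] if n=="top" else f[180:310,220:360]
    ims.append(cv2.resize(r,(395,340),interpolation=cv2.INTER_CUBIC))
cv2.imwrite("pics/pre.png",np.hstack(ims))
```

```text
[ 0.45286945 -0.18795594  0.14557158] [-0.64198501 -0.03660529 -0.22421192]
```

View pics/pre.png

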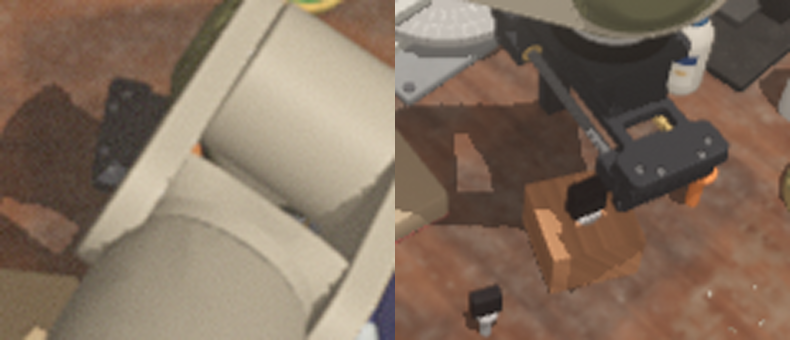

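drive_tool(gripper=[0, 0, 0, 0, 0, 0], slide=[[0, 0, 0.8], [0, 0, 1.6], [0, 0, 2.3], [0, 0, 2.8], [0, 0, 2.8], [0, 0, 2.8]], dr=[[0, 0, 0], [0, 0, 0], [0, 0, 0], [0, 0, 0], [0, 0, 0], [0, 0, 0]])

```text
clock: 2.8
position: [0.455, -0.1895, 0.08]
orientation: [[-0.971, 0.237, 0.001], [0.237, 0.971, -0.001], [-0.002, -0.001, -1.0]]
contact_force: [0.1, -1.3, -0.8]
gripper_width: 0.0882
```

drive_tool(gripper=[0, 0, 0, 0.8, 1, 1, 1, 1, 1, 1, 1, 1], slide=[[0, -0.05, 0.25], [0, -0.05, 0.5], [0, -0.05, 0.5], [0, -0.05, 0.5], [0, -0.05, 0.5], [0, -0.05, 0.5], [0, -0.05, 0.5], [0, -0.05, 0.5], [0, -0.05, 0.5], [0, -0.05, 0.5], [0, -0.05, 0.5], [0, -0.05, 0.5]], dr=[[0, 0, 0], [0, 0, 0], [0, 0, 0], [0, 0, 0], [0, 0, 0], [0, 0, 0], [0, 0, 0], [0, 0, 0], [0, 0, 0], [0, 0, 0], [0, 0, 0], [0, 0, 0]], grip_force=20)

```text
clock: 3.8
position: [0.4541, -0.1903, 0.0663]
orientation: [[-0.971, 0.237, 0.0], [0.237, 0.971, -0.0], [-0.0, -0.0, -1.0]]
contact_force: [0.0, 0.5, 0.2]
gripper_width: 0.0305
```

drive_tool(gripper=[1, 1, 1, 1, 1, 1], slide=[[0, 0, 0], [0, 0, 0], [0, 0, 0], [0, 0, 0], [0, 0, 0], [0, 0, 0]], dr=[[0, 0, 0], [0, 0, 0], [0, 0, 0], [0, 0, 0], [0, 0, 0], [0, 0, 0]])

```text
clock: 4.3
position: [0.4541, -0.1903, 0.0663]
orientation: [[-0.971, 0.238, 0.0], [0.238, 0.971, -0.0], [-0.0, -0.0, -1.0]]
contact_force: [-0.3, 0.1, 0.2]
gripper_width: 0.0154
```

drive_tool(gripper=[1, 1, 1, 1, 1, 1, 1], slide=[[0, 0, -0.4], [0, 0, -1.2], [0, 0, -2.2], [0, 0, -3.2], [0, 0, -4], [0, 0, -4], [0, 0, -4]], dr=[[0, 0, 0], [0, 0, 0], [0, 0, 0], [0, 0, 0], [0, 0, 0], [0, 0, 0], [0, 0, 0]])

```text
clock: 4.88
position: [0.4541, -0.1903, 0.1664]
orientation: [[-0.971, 0.237, 0.001], [0.237, 0.971, -0.001], [-0.001, -0.0, -1.0]]
contact_force: [-0.4, -0.0, -1.6]
gripper_width: 0.0161
```

drive_tool(gripper=[1, 1, 1, 1, 1, 1, 1, 1, 1, 1, 1, 1], slide=[[0.1, 1, 0], [0.2, 2, 0], [0.35, 3.5, 0], [0.5, 5, 0], [0.65, 6.5, 0], [0.8, 8, 0], [0.95, 9.5, 0], [1.05, 10.6, 0], [1.1, 11.3, 0], [1.15, 11.59, 0], [1.15, 11.59, 0], [1.15, 11.59, 0]], dr=[[0, 0, 0], [0, 0, 0], [0, 0, 0], [0, 0, 0], [0, 0, 0], [0, 0, 0], [0, 0, 0], [0, 0, 0], [0, 0, 0], [0, 0, 0], [0, 0, 0], [0, 0, 0]])

```text
clock: 5.88
position: [0.4946, 0.0975, 0.1653]
orientation: [[-0.971, 0.237, -0.002], [0.237, 0.971, -0.0], [0.002, -0.001, -1.0]]
contact_force: [0.3, -0.5, -1.6]
gripper_width: 0.016
```

Run:
```python
from h import *
s=bot.get_state(); print(s["position"],s["contact_force"])
c,P=cam("scene"); np.save("s1f.npy",c["frame"]); np.save("s1.npy",P)
ct,T=cam("top")
a=cv2.resize(c["frame"][130:210,180:270],None,fx=6.5,fy=6.5,interpolation=cv2.INTER_CUBIC)
b=cv2.resize(ct["frame"][140:260,180:250],(207,520))
cv2.imwrite("pics/slot.png",np.hstack([a,b]))
```

```text
[0.49456757 0.09745781 0.16531824] [ 0.32282183 -0.49644692 -1.61785434]
```

View pics/slot.png

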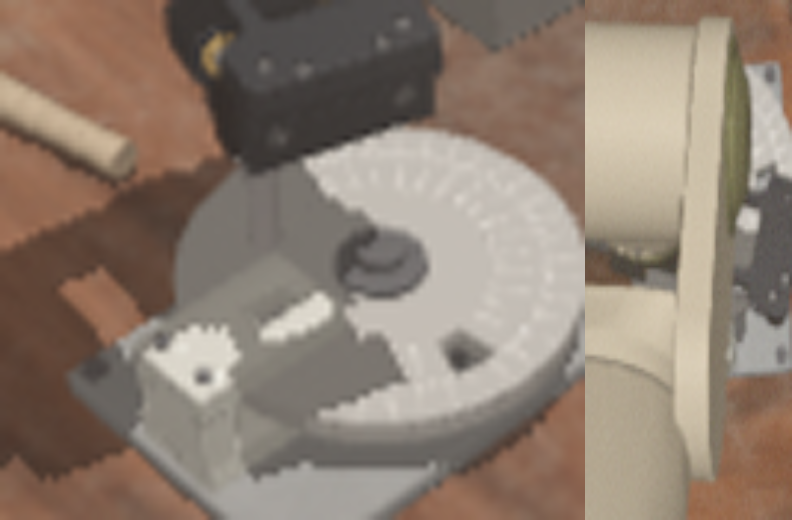

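Run:
```python
from h import *
for k in range(1):
    c,P=cam("scene"); z=P[...,2]
    np.set_printoptions(linewidth=220)
    m=(z>.085)&(z<.16)&(abs(P[...,0]-.495)<.03)&(abs(P[...,1]-.0975)<.03)
    ys,xs=np.nonzero(m); print(xs.min(),xs.max(),ys.min(),ys.max())
    d=np.array(c["position"]) 
    for v in range(ys.min(),ys.max()+1):
        q=P[v][m[v]]; u=np.nonzero(m[v])[0]; print(v,u.min(),u.max(),c["frame"][v,u.min()-2:u.max()+3].mean(1).astype(int),q.mean(0).round(4), q[len(q)//2].round(4))
```

```text
218 223 156 167
156 220 222 [ 81  67  76  98  98 108 115] [0.495  0.0931 0.1493] [0.4953 0.0935 0.1489]
157 218 222 [115 116 106 104 106 112 107 114 116] [0.4929 0.0948 0.146 ] [0.492  0.0934 0.1476]
158 218 222 [115 116 112 113 114 113 107 115 116] [0.4921 0.0939 0.1438] [0.4908 0.092  0.1459]
159 218 222 [116 115 110 112 114 113 107 114 116] [0.4925 0.0948 0.1394] [0.491  0.0927 0.1419]
160 218 222 [115 115 111 113 114 113 107 115 115] [0.4919 0.0944 0.1367] [0.4906 0.0924 0.1389]
161 218 222 [115 115 111 113 114 113 108 115 116] [0.4921 0.095  0.1326] [0.4912 0.0938 0.1341]
162 218 222 [115 116 111 113 114 114 108 111 116] [0.4922 0.0956 0.1287] [0.4909 0.0936 0.1309]
163 219 222 [116 108 112 115 114 110 111 115] [0.4922 0.0938 0.1265] [0.4928 0.0924 0.1271]
164 219 222 [115 111 113 116 114 111 109 115] [0.4917 0.0934 0.1235] [0.4931 0.0932 0.1228]
165 219 222 [116 108 112 115 114 110 107 115] [0.4919 0.0941 0.1193] [0.4927 0.093  0.1196]
166 219 223 [116 105 112 114 115 110 107 115 116] [0.4929 0.0937 0.1154] [0.491  0.0909 0.1187]
167 219 222 [115 113 113 115 115 111 110 115] [0.4917 0.0946 0.1119] [0.492  0.0928 0.1131]
```

The shank axis comes out at about (0.4945, 0.0978) against the slot at (0.4938, 0.0970), both from the scene camera, so they agree within 1 mm. I'll lower it slowly into the slot. At TCP z≈0.130 the tip is at the bracket top, and at ≈0.110 it is at the wheel face.

drive_tool(gripper=[1, 1, 1, 1, 1, 1, 1, 1, 1, 1, 1, 1], slide=[[0, -0.02, 0.4], [0, -0.02, 0.8], [0, -0.02, 1.2], [0, -0.02, 1.3], [0, -0.02, 1.34], [0, -0.02, 1.38], [0, -0.02, 1.42], [0, -0.02, 1.46], [0, -0.02, 1.5], [0, -0.02, 1.54], [0, -0.02, 1.56], [0, -0.02, 1.56]], dr=[[0, 0, 0], [0, 0, 0], [0, 0, 0], [0, 0, 0], [0, 0, 0], [0, 0, 0], [0, 0, 0], [0, 0, 0], [0, 0, 0], [0, 0, 0], [0, 0, 0], [0, 0, 0]])

```text
clock: 7.03
position: [0.4948, 0.0975, 0.1272]
orientation: [[-0.971, 0.237, -0.0], [0.237, 0.971, -0.0], [0.0, -0.0, -1.0]]
contact_force: [-0.6, -0.5, -1.7]
gripper_width: 0.0159
```

```bash
cat >> h.py <<'E'
def wheel(c,P,h=.052,ax=(.5540,.1008)):
    # hole angle seen by scene camera; ax in that camera's coordinates
    v,u=np.mgrid[:384,:512]; xy=ray(c,np.c_[u.ravel(),v.ravel()].astype(float),h).reshape(384,512,2)-ax
    r=np.hypot(xy[...,0],xy[...,1]); z=P[...,2]
    th=np.arctan2(xy[...,1],xy[...,0])-np.pi-np.radians(3); th=(th+np.pi)%(2*np.pi)-np.pi
    m=(r>.049)&(r<.071)&(z<h-.006)&(abs(th)>.25)
    n=m.sum()
    if n<6: return None,n,None
    k,l,st,ce=cv2.connectedComponentsWithStats(m.astype(np.uint8)); i=1+st[1:,4].argmax(); q=l==i
    a=np.angle(np.exp(1j*th[q]).mean()); return a,st[i,4],r[q].mean()
E
python3 - <<'E'
from h import *
for i in range(8):
    t=bot.get_state()["clock"]; c,P=cam("scene"); print(round(t,3),wheel(c,P))
s=bot.get_state(); print(s["position"],s["contact_force"],s["wrist_torque"])
E
```

```text
7.033 (None, np.int64(0), None)
7.083 (None, np.int64(0), None)
7.133 (None, np.int64(4), None)
7.183 (np.float64(-0.9427183358111721), np.int32(14), np.float64(0.06356295332387903))
7.233 (np.float64(-0.8147695445265805), np.int32(14), np.float64(0.06425547352804582))
7.283 (np.float64(-0.7092719835411192), np.int32(7), np.float64(0.066491368563752))
7.333 (None, np.int64(0), None)
7.383 (None, np.int64(0), None)
[0.49487789 0.09748162 0.12726528] [-0.51790639 -0.13627821 -0.10432608] [-0.02285223 -0.00155776  0.00019627]
```

Run:
```python
from h import *
F=[]
for i in range(44):
    s=bot.get_state(); F.append(s["contact_force"]); c,P=cam("scene"); w=wheel(c,P); print(round(s["clock"],2),None if w[0] is None else (round(w[0],2),w[1],round(w[2],4)),end="; ")
F=np.array(F); print(F.mean(0),F.std(0)); cv2.imwrite("pics/v.png",cv2.resize(c["frame"][120:220,160:290],None,fx=6,fy=6))
```

```text
7.43 None; 7.48 None; 7.53 None; 7.58 (np.float64(0.3), np.int32(8), np.float64(0.0623)); 7.63 (np.float64(0.38), np.int32(23), np.float64(0.0615)); 7.68 (np.float64(0.53), np.int32(23), np.float64(0.0607)); 7.73 (np.float64(0.68), np.int32(25), np.float64(0.0604)); 7.78 (np.float64(0.81), np.int32(30), np.float64(0.061)); 7.83 (np.float64(0.94), np.int32(26), np.float64(0.061)); 7.88 (np.float64(1.09), np.int32(25), np.float64(0.0598)); 7.93 (np.float64(1.24), np.int32(25), np.float64(0.0602)); 7.98 (np.float64(1.39), np.int32(24), np.float64(0.0603)); 8.03 (np.float64(1.53), np.int32(21), np.float64(0.0602)); 8.08 (np.float64(1.69), np.int32(20), np.float64(0.0597)); 8.13 (np.float64(1.84), np.int32(21), np.float64(0.0595)); 8.18 (np.float64(1.97), np.int32(19), np.float64(0.0603)); 8.23 (np.float64(2.14), np.int32(22), np.float64(0.0598)); 8.28 (np.float64(2.29), np.int32(21), np.float64(0.0612)); 8.33 (np.float64(2.44), np.int32(20), np.float64(0.0609)); 8.38 (np.float64(2.57), np.int32(19), np.float64(0.0593)); 8.43 (np.float64(2.76), np.int32(16), np.float64(0.059)); 8.48 (np.float64(2.9), np.int32(18), np.float64(0.059)); 8.53 (np.float64(3.06), np.int32(21), np.float64(0.0602)); 8.58 (np.float64(-3.09), np.int32(17), np.float64(0.0582)); 8.63 (np.float64(-2.92), np.int32(18), np.float64(0.0589)); 8.68 (np.float64(-2.8), np.int32(10), np.float64(0.0601)); 8.73 None; 8.78 None; 8.83 None; 8.88 None; 8.93 None; 8.98 None; 9.03 None; 9.08 None; 9.13 None; 9.18 None; 9.23 None; 9.28 (np.float64(-0.98), np.int32(9), np.float64(0.0635)); 9.33 (np.float64(-0.83), np.int32(14), np.float64(0.0637)); 9.38 (np.float64(-0.73), np.int32(7), np.float64(0.0662)); 9.43 None; 9.48 None; 9.53 None; 9.58 None; [ 0.02440481 -0.17248932 -1.0933695 ] [0.53866125 0.51040176 0.4832806 ]
```

Hole timing: it passes under the slot at 7.51, 9.61, … with a period of 2.10 s, and I see it for θ from 0.3 to 3.4. The clock is at 9.63, so the hole has just passed and I press lightly now.

drive_tool(gripper=[1, 1, 1, 1, 1, 1], slide=[[0, 0, 0.3], [0, 0, 0.6], [0, 0, 0.72], [0, 0, 0.8], [0, 0, 0.8], [0, 0, 0.8]], dr=[[0, 0, 0], [0, 0, 0], [0, 0, 0], [0, 0, 0], [0, 0, 0], [0, 0, 0]])

```text
clock: 10.13
position: [0.4951, 0.0974, 0.1073]
orientation: [[-0.971, 0.238, 0.0], [0.238, 0.971, -0.0], [-0.0, -0.0, -1.0]]
contact_force: [-1.5, -0.6, 0.4]
gripper_width: 0.0155
```

```bash
cat > m.py <<'E'
from h import *
import sys
F=[];T=[];A=[]
for i in range(int(sys.argv[1])):
    s=bot.get_state(); F.append(s["contact_force"]); c,P=cam("scene"); w=wheel(c,P,float(sys.argv[2]) if len(sys.argv)>2 else .049)
    if w[0] is not None: T.append(s["clock"]);A.append(w[0])
    print(round(s["clock"],2),None if w[0] is None else (round(float(w[0]),2),int(w[1]),round(float(w[2]),4)),end="; ")
F=np.array(F); print("\nF",F.mean(0),F.std(0)," pos",bot.get_state()["position"])
if len(T)>2: A=np.unwrap(A); p=np.polyfit(T,A,1); print("speed",p[0],"zero at",T[-1]+((-A[-1])%(2*np.pi))/p[0])
E
python3 m.py 6
```

```text
10.13 (1.11, 27, 0.0602); 10.18 (1.19, 23, 0.0599); 10.23 (1.28, 23, 0.06); 10.28 (1.37, 24, 0.0601); 10.33 (1.45, 24, 0.0597); 10.38 (1.53, 21, 0.0605); 
F [-0.46391656 -0.73732709  1.18932869] [0.51864298 0.36229937 0.42548762]  pos [0.49490709 0.09747455 0.10739943]
speed 1.6980251629819685 zero at 13.18140427486833
```

drive_tool(gripper=[1, 1], slide=[[0, 0, 0.12], [0, 0, 0.12]], dr=[[0, 0, 0], [0, 0, 0]])

```text
clock: 10.6
position: [0.4949, 0.0974, 0.1041]
orientation: [[-0.971, 0.237, 0.0], [0.237, 0.971, -0.0], [-0.0, -0.0, -1.0]]
contact_force: [0.2, -2.0, 2.9]
gripper_width: 0.0159
```

```bash
python3 m.py 8 .047
```

```text
10.6 (1.79, 23, 0.0608); 10.65 (1.81, 22, 0.061); 10.7 (1.84, 21, 0.061); 10.75 (1.87, 23, 0.0605); 10.8 (1.91, 24, 0.0607); 10.85 (1.93, 19, 0.0606); 10.9 (1.97, 21, 0.06); 10.95 (1.99, 21, 0.0607); 
F [ 0.10881231 -1.66479825  2.99541791] [0.4282653  0.33721874 0.47892892]  pos [0.49490727 0.09746507 0.10432205]
speed 0.611278964915241 zero at 17.968216914686447
```

Step 1 speed is reached at 0.61 rad/s with a 4.1 N drag. I'll press a touch more for margin and let it creep.

drive_tool(gripper=[1, 1, 1, 1, 1, 1, 1, 1, 1, 1, 1, 1], slide=[[0, 0, 0.015], [0, 0, 0.015], [0, 0, 0.015], [0, 0, 0.015], [0, 0, 0.015], [0, 0, 0.015], [0, 0, 0.015], [0, 0, 0.015], [0, 0, 0.015], [0, 0, 0.015], [0, 0, 0.015], [0, 0, 0.015]], dr=[[0, 0, 0], [0, 0, 0], [0, 0, 0], [0, 0, 0], [0, 0, 0], [0, 0, 0], [0, 0, 0], [0, 0, 0], [0, 0, 0], [0, 0, 0], [0, 0, 0], [0, 0, 0]])

```text
clock: 12.0
position: [0.4949, 0.0975, 0.1038]
orientation: [[-0.971, 0.238, -0.0], [0.238, 0.971, -0.0], [0.0, -0.0, -1.0]]
contact_force: [-0.6, -2.5, 3.6]
gripper_width: 0.0159
```

```bash
python3 m.py 8 .047
```

```text
12.0 (2.54, 7, 0.0537); 12.05 (2.53, 4, 0.0667); 12.1 (2.58, 7, 0.055); 12.15 (2.59, 8, 0.0628); 12.2 (2.6, 14, 0.0616); 12.25 (2.65, 3, 0.0598); 12.3 (2.66, 7, 0.0569); 12.35 (2.67, 7, 0.0606); 
F [ 0.04332957 -2.1186053   3.29830485] [0.37295358 0.32087125 0.49232165]  pos [0.49488254 0.09748856 0.10388463]
speed 0.4283664074430498 zero at 20.78153753358677
```

drive_tool(gripper=[1, 1, 1, 1, 1, 1, 1, 1, 1, 1, 1, 1], slide=[[0, 0, 0], [0, 0, 0], [0, 0, 0], [0, 0, 0], [0, 0, 0], [0, 0, 0], [0, 0, 0], [0, 0, 0], [0, 0, 0], [0, 0, 0], [0, 0, 0], [0, 0, 0]], dr=[[0, 0, 0], [0, 0, 0], [0, 0, 0], [0, 0, 0], [0, 0, 0], [0, 0, 0], [0, 0, 0], [0, 0, 0], [0, 0, 0], [0, 0, 0], [0, 0, 0], [0, 0, 0]])

```text
clock: 13.4
position: [0.4949, 0.0975, 0.1039]
orientation: [[-0.971, 0.238, 0.0], [0.238, 0.971, 0.0], [-0.0, 0.0, -1.0]]
contact_force: [0.7, -1.3, 3.1]
gripper_width: 0.0159
```

drive_tool(gripper=[1, 1, 1, 1, 1, 1, 1, 1, 1, 1, 1, 1], slide=[[0, 0, 0], [0, 0, 0], [0, 0, 0], [0, 0, 0], [0, 0, 0], [0, 0, 0], [0, 0, 0], [0, 0, 0], [0, 0, 0], [0, 0, 0], [0, 0, 0], [0, 0, 0]], dr=[[0, 0, 0], [0, 0, 0], [0, 0, 0], [0, 0, 0], [0, 0, 0], [0, 0, 0], [0, 0, 0], [0, 0, 0], [0, 0, 0], [0, 0, 0], [0, 0, 0], [0, 0, 0]])

```text
clock: 14.4
position: [0.4949, 0.0975, 0.1039]
orientation: [[-0.971, 0.238, 0.0], [0.238, 0.971, 0.0], [-0.0, 0.0, -1.0]]
contact_force: [0.7, -2.3, 3.0]
gripper_width: 0.0156
```

drive_tool(gripper=[1, 1, 1, 1, 1, 1, 1, 1, 1, 1, 1, 1], slide=[[0, 0, 0], [0, 0, 0], [0, 0, 0], [0, 0, 0], [0, 0, 0], [0, 0, 0], [0, 0, 0], [0, 0, 0], [0, 0, 0], [0, 0, 0], [0, 0, 0], [0, 0, 0]], dr=[[0, 0, 0], [0, 0, 0], [0, 0, 0], [0, 0, 0], [0, 0, 0], [0, 0, 0], [0, 0, 0], [0, 0, 0], [0, 0, 0], [0, 0, 0], [0, 0, 0], [0, 0, 0]])

```text
clock: 15.4
position: [0.4949, 0.0975, 0.1039]
orientation: [[-0.971, 0.238, 0.0], [0.238, 0.971, 0.0], [-0.0, 0.0, -1.0]]
contact_force: [0.9, -1.7, 3.8]
gripper_width: 0.0156
```

drive_tool(gripper=[1, 1, 1, 1, 1, 1, 1, 1, 1, 1, 1, 1], slide=[[0, 0, 0], [0, 0, 0], [0, 0, 0], [0, 0, 0], [0, 0, 0], [0, 0, 0], [0, 0, 0], [0, 0, 0], [0, 0, 0], [0, 0, 0], [0, 0, 0], [0, 0, 0]], dr=[[0, 0, 0], [0, 0, 0], [0, 0, 0], [0, 0, 0], [0, 0, 0], [0, 0, 0], [0, 0, 0], [0, 0, 0], [0, 0, 0], [0, 0, 0], [0, 0, 0], [0, 0, 0]])

```text
clock: 16.4
position: [0.4949, 0.0975, 0.1039]
orientation: [[-0.971, 0.237, 0.0], [0.237, 0.971, -0.0], [-0.0, 0.0, -1.0]]
contact_force: [0.7, -1.7, 3.2]
gripper_width: 0.0159
```

```bash
python3 m.py 12 .046
```

```text
16.4 None; 16.45 None; 16.5 None; 16.55 None; 16.6 None; 16.65 None; 16.7 None; 16.75 None; 16.8 None; 16.85 None; 16.9 None; 16.95 None; 
F [ 0.09728641 -2.05667216  3.26447135] [0.44278876 0.56976096 0.52933163]  pos [0.4948565  0.0974885  0.10386818]
```

drive_tool(gripper=[1, 1, 1, 1, 1, 1, 1, 1, 1, 1, 1, 1], slide=[[0, 0, 0], [0, 0, 0], [0, 0, 0], [0, 0, 0], [0, 0, 0], [0, 0, 0], [0, 0, 0], [0, 0, 0], [0, 0, 0], [0, 0, 0], [0, 0, 0], [0, 0, 0]], dr=[[0, 0, 0], [0, 0, 0], [0, 0, 0], [0, 0, 0], [0, 0, 0], [0, 0, 0], [0, 0, 0], [0, 0, 0], [0, 0, 0], [0, 0, 0], [0, 0, 0], [0, 0, 0]])

```text
clock: 18.0
position: [0.4949, 0.0975, 0.1039]
orientation: [[-0.971, 0.237, -0.0], [0.237, 0.971, -0.0], [0.0, -0.0, -1.0]]
contact_force: [0.1, -2.9, 3.1]
gripper_width: 0.0159
```

drive_tool(gripper=[1, 1, 1, 1, 1, 1, 1, 1, 1, 1, 1, 1], slide=[[0, 0, 0], [0, 0, 0], [0, 0, 0], [0, 0, 0], [0, 0, 0], [0, 0, 0], [0, 0, 0], [0, 0, 0], [0, 0, 0], [0, 0, 0], [0, 0, 0], [0, 0, 0]], dr=[[0, 0, 0], [0, 0, 0], [0, 0, 0], [0, 0, 0], [0, 0, 0], [0, 0, 0], [0, 0, 0], [0, 0, 0], [0, 0, 0], [0, 0, 0], [0, 0, 0], [0, 0, 0]])

```text
clock: 19.0
position: [0.4949, 0.0975, 0.1039]
orientation: [[-0.971, 0.238, -0.0], [0.238, 0.971, -0.0], [0.0, -0.0, -1.0]]
contact_force: [-0.1, -2.0, 2.5]
gripper_width: 0.0157
```

```bash
python3 m.py 8 .047
```

```text
19.0 None; 19.05 None; 19.1 None; 19.15 None; 19.2 None; 19.25 None; 19.3 None; 19.35 None; 
F [ 0.24278075 -1.83535076  3.40393049] [0.70570143 0.41136276 0.50857827]  pos [0.49486797 0.0974936  0.10387234]
```

drive_tool(gripper=[1, 1, 1, 1, 1, 1, 1, 1, 1, 1, 1, 1], slide=[[0, 0, 0], [0, 0, 0], [0, 0, 0], [0, 0, 0], [0, 0, 0], [0, 0, 0], [0, 0, 0], [0, 0, 0], [0, 0, 0], [0, 0, 0], [0, 0, 0], [0, 0, 0]], dr=[[0, 0, 0], [0, 0, 0], [0, 0, 0], [0, 0, 0], [0, 0, 0], [0, 0, 0], [0, 0, 0], [0, 0, 0], [0, 0, 0], [0, 0, 0], [0, 0, 0], [0, 0, 0]])

```text
clock: 20.4
position: [0.4945, 0.0975, 0.1036]
orientation: [[-0.971, 0.237, -0.001], [0.237, 0.971, -0.0], [0.001, -0.0, -1.0]]
contact_force: [-0.7, -2.7, -0.3]
gripper_width: 0.0158
```

Run:
```python
from h import *
for i in range(24):
    s=bot.get_state(); f=s["contact_force"]; c,P=cam("scene"); w=wheel(c,P,.047); print(round(s["clock"],2),np.round(f,1),None if w[0] is None else round(float(w[0]),2))
    if i>3 and np.mean(H:=(globals().setdefault("L",[])[-3:]) or [3])<0.3: break
    L.append(f[2])
```

```text
20.4 [-0.7 -2.7 -0.3] NoneTraceback (most recent call last):
  File "<stdin>", line 5, in <module>
NameError: name 'L' is not defined
```

```bash
python3 m.py 6 .052
```

```text
20.45 None; 20.5 None; 20.55 None; 20.6 None; 20.65 None; 20.7 None; 
F [-0.99259355 -2.39564777 -1.6306571 ] [0.36687838 0.62894447 0.61025524]  pos [0.49464755 0.09747383 0.1037462 ]
```

Captured: Fz fell back to its unloaded value, and the clutch now bears sideways with about 2.4 N, as expected from 0.15 N m at 60 mm. I'll push down gently; home should be at TCP z≈0.0783.

drive_tool(gripper=[1, 1, 1, 1, 1, 1, 1, 1, 1, 1, 1, 1], slide=[[0, 0, 0.06], [0, 0, 0.12], [0, 0, 0.18], [0, 0, 0.24], [0, 0, 0.3], [0, 0, 0.36], [0, 0, 0.42], [0, 0, 0.48], [0, 0, 0.54], [0, 0, 0.6], [0, 0, 0.6], [0, 0, 0.6]], dr=[[0, 0, 0], [0, 0, 0], [0, 0, 0], [0, 0, 0], [0, 0, 0], [0, 0, 0], [0, 0, 0], [0, 0, 0], [0, 0, 0], [0, 0, 0], [0, 0, 0], [0, 0, 0]])

```text
clock: 21.75
position: [0.4948, 0.0975, 0.0888]
orientation: [[-0.971, 0.238, -0.0], [0.238, 0.971, -0.0], [0.0, -0.0, -1.0]]
contact_force: [-0.3, -2.0, 0.0]
gripper_width: 0.016
```

```bash
python3 m.py 4 .052
```

```text
21.75 None; 21.8 None; 21.85 None; 21.9 None; 
F [-0.40755753 -2.51116918 -0.1999404 ] [0.25129235 0.3289598  0.44664709]  pos [0.49485731 0.09748766 0.08890421]
```

drive_tool(gripper=[1, 1, 1, 1, 1, 1, 1, 1, 1, 1], slide=[[0, 0, 0.06], [0, 0, 0.12], [0, 0, 0.18], [0, 0, 0.24], [0, 0, 0.3], [0, 0, 0.34], [0, 0, 0.37], [0, 0, 0.4], [0, 0, 0.4], [0, 0, 0.4]], dr=[[0, 0, 0], [0, 0, 0], [0, 0, 0], [0, 0, 0], [0, 0, 0], [0, 0, 0], [0, 0, 0], [0, 0, 0], [0, 0, 0], [0, 0, 0]])

```text
clock: 22.78
position: [0.4949, 0.0975, 0.0789]
orientation: [[-0.971, 0.237, -0.0], [0.237, 0.971, 0.0], [0.0, -0.0, -1.0]]
contact_force: [-1.4, -2.3, 0.9]
gripper_width: 0.0157
```

```bash
python3 m.py 4 .052
```

```text
22.78 None; 22.83 None; 22.88 None; 22.93 None; 
F [-0.86533457 -2.21756743  0.17039358] [0.30903949 0.56310451 0.52201008]  pos [0.49485262 0.09749715 0.07890235]
```

drive_tool(gripper=[1, 1, 1, 1], slide=[[0, 0, 0.015], [0, 0, 0.03], [0, 0, 0.03], [0, 0, 0.03]], dr=[[0, 0, 0], [0, 0, 0], [0, 0, 0], [0, 0, 0]])

```text
clock: 23.32
position: [0.4949, 0.0975, 0.0783]
orientation: [[-0.971, 0.237, 0.0], [0.237, 0.971, -0.0], [-0.0, 0.0, -1.0]]
contact_force: [-1.4, -2.8, 3.5]
gripper_width: 0.0163
```

```bash
python3 m.py 4 .052
```

```text
23.32 None; 23.37 None; 23.42 None; 23.47 None; 
F [-1.29597152 -2.6944127   3.99760975] [0.20802051 0.36207594 0.29789553]  pos [0.49490511 0.09749459 0.07827697]
```

The collar has seated: contact came at the predicted height, with about 5 N. Releasing and withdrawing.

drive_tool(gripper=[0.6, 0.6, 0.6, 0.6, 0.6, 0.5, 0.5, 0.5, 0.5, 0.5], slide=[[0, 0, -0.02], [0, 0, -0.02], [0, 0, -0.02], [0, 0, -0.02], [0, 0, -0.02], [0, 0, -0.02], [0, 0, -0.02], [0, 0, -0.02], [0, 0, -0.02], [0, 0, -0.02]], dr=[[0, 0, 0], [0, 0, 0], [0, 0, 0], [0, 0, 0], [0, 0, 0], [0, 0, 0], [0, 0, 0], [0, 0, 0], [0, 0, 0], [0, 0, 0]])

```text
clock: 24.35
position: [0.4949, 0.0975, 0.0786]
orientation: [[-0.971, 0.238, 0.0], [0.238, 0.971, 0.0], [-0.0, 0.0, -1.0]]
contact_force: [0.5, 0.0, 0.3]
gripper_width: 0.0436
```

drive_tool(gripper=[0.5, 0.5, 0.5, 0.5, 0.5, 0.5, 0.5, 0.5, 0.5, 0.5, 0.5, 0.5], slide=[[0, 0, -0.3], [0, 0, -0.8], [0, 0, -1.5], [0, 0, -2.3], [0, 0, -3.5], [0, 0, -4.7], [0, 0, -6], [0, 0, -6], [3, 0, -6], [4, 0, -6], [4, 0, -6], [4, 0, -6]], dr=[[0, 0, 0], [0, 0, 0], [0, 0, 0], [0, 0, 0], [0, 0, 0], [0, 0, 0], [0, 0, 0], [0, 0, 0], [0, 0, 0], [0, 0, 0], [0, 0, 0], [0, 0, 0]])

```text
clock: 25.35
position: [0.3946, 0.122, 0.2291]
orientation: [[-0.972, 0.236, -0.0], [0.236, 0.972, 0.0], [0.0, 0.0, -1.0]]
contact_force: [0.4, 0.6, 1.5]
gripper_width: 0.0438
```

Run:
```python
from h import *
fr=[]
for i in range(2):
    c,P=cam("scene"); fr.append(c["frame"])
    for _ in range(5): bot.camera("top")
z=P[...,2]; p=P[(z>.105)&(z<.13)&(abs(P[...,0]-.495)<.03)&(abs(P[...,1]-.0975)<.03)]
print("head top",len(p),p.mean(0), np.percentile(p[:,2],[10,50,90]) if len(p) else "")
d=cv2.absdiff(fr[0],fr[1])[140:220,180:280]; print("diff",d.mean(),d.max())
s=bot.get_state(); print(s["position"],s["contact_force"],s["clock"],s["gripper_width"])
cv2.imwrite("pics/end.png",cv2.resize(c["frame"][130:230,180:290],None,fx=5.5,fy=5.5,interpolation=cv2.INTER_CUBIC))
```

```text
head top 73 [0.49250127 0.09558283 0.11212877] [0.10702982 0.11317932 0.11492268]
diff 1.0917083333333333 140
[0.3979367  0.12115904 0.22850515] [-0.21325923 -0.51822981 -0.09906333] 25.95 0.04395618109492993
```

View pics/end.png

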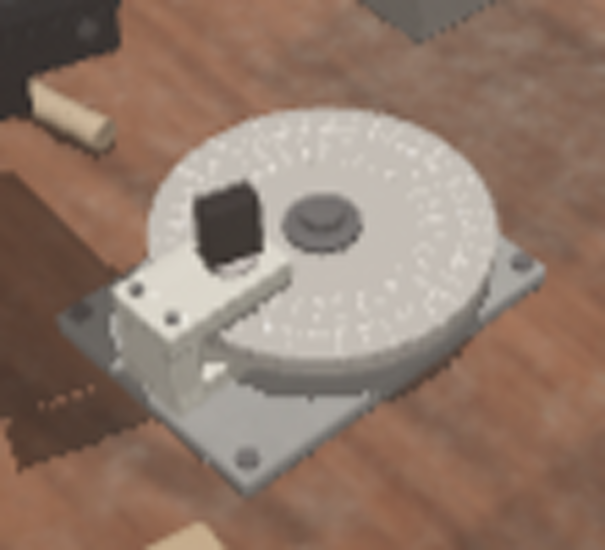

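The picture shows the pin home: head at (230,222), collar on the bracket, and no open hole visible on the wheel. One last stillness check, then I hand in.

Run:
```python
from h import *
a=bot.camera("scene")["frame"]
for _ in range(10): bot.camera("top")
b=bot.camera("scene")["frame"]
d=cv2.absdiff(a,b)[150:200,205:272]; n=cv2.absdiff(a,b)[240:300,100:180]; print("wheel diff",d.mean(),d.max(),"bg",n.mean(),n.max(), bot.get_state()["dq"])
bot.close_job()
```

```text
wheel diff 0.26348258706467664 3 bg 0.42541666666666667 3 [ 0.00010432  0.00103018  0.00154863 -0.00102924  0.0017286  -0.00070616]
the job is handed in; nothing more can be done
```

I locked the wheel with the black pin from the wooden stand and handed the job in at about 26.5 s of the 64 s allowed. Handing in reports no verdict, so these are my own readings.

**How it went**
- **Drag:** I lowered the pin through the slot just after the hole had passed. The first press slowed the wheel to 1.7 rad/s, so I pressed a little more. It then crept at 0.61 rad/s, and at about 0.43 rad/s with a drag of roughly 4.4 N.
- **Capture:** The hole came round at creep speed. The downward force fell away and a sideways force of about 2.4 N appeared, as the clutch should give.
- **Home:** I pushed the pin down until the collar touched the bracket, at the predicted height and with about 5 N. Then I let go and withdrew the arm.

**Last checks**
- **Pin:** The pin stands upright with its head top at about 0.114 m, which matches a seated collar.
- **Wheel:** Two images 0.55 s apart show no change on the wheel beyond noise.
- **Arm:** The arm is at rest and clear of everything.

**Limits of the checks**
- **Force readings:** Single readings are noisy by about 0.5 N, so the forces above are mostly averages.
- **Hole out of sight:** The gripper hid the hole over its last part-turn, so I judged the capture by force alone.
- **Bystanders:** I did not re-measure the bystanders' positions. The moves were planned clear of them.

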